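# Seat the pump cover evenly

## Robot

A 6-joint arm with a two-finger parallel gripper is mounted at the origin on a cart in front of the work surface, level with it; the furniture and walls round the work are solid. World frame = base frame: x ahead of the robot, y to its left, z up, the work surface at z = 0. Lengths are in m, angles in degrees, forces in N, time in s.
With the tool pointing down it reaches from about 0.3 to 0.75 m from the base axis. Payload 8.5 kg.
Tool frame: the origin (TCP) lies midway between the tips of the shut fingers; the grasp point (between the pads) lies 19 mm behind it; z points along the fingers, y is the line along which they close (so a half turn about z gives the same grasp; the last joint's range is limited). The gripper opens to 85 mm and grips with 20 to 120 N. Pads are 22 mm wide; open, the fingers measure 114 mm over their backs; the gripper's body (76 mm by 85 mm) begins 54 mm behind the grasp point. The pads swing forward as they close: fully open they stand 13 mm farther back than shut.
Start: joints at [-81.893, 21.807, 74.336, -0, 83.858, -12.336], TCP at [0.192, -0.515, 0.231] pointing down, gripper open.
Joint ranges: [-178.18, 178.18], [-50.72, 133.34], [12.68, 142.11], [-81.47, 261.47], [9.98, 163.14], [-165.26, 165.26]. Speed limits (degrees/s): [136.94, 136.94, 180, 180, 180, 180].

## Interface

Orientations are given as a 3x3 rotation matrix whose columns are the frame's x, y, z axes.
In Python, from cell import manip, grab_frame, camera_info, workorder, spotter gives the robot as it stands.
- The arm moves only by the shell command python3 -m creep 'ROWS' [FORCE]. ROWS is JSON, a list of rows, each a list of 7 numbers: the shift along the tool's x, y, z in m, then the turn, a rotation vector about the tool's x, y, z in degrees, then the opening in per cent of the stroke, from 0 (shut) to 100 (fully open). A call has 1 to 10 rows; each row shifts and turns the commanded pose from where the row before left it, along the tool's axes as they then stand; what a row does not reach is not made up. A row lasts 1/8 s, in which the tool goes at most 62.5 mm and 10.7 degrees, less where a joint would pass 70% of its speed; a pose out of reach is approached as far as the arm can. A call is refused whole if a number of a shift passes 0.0625 or a number of a turn 10.7, either way. A call with a gripper value outside its range is refused whole. The fingers move at their own pace and stop on an object; FORCE is the grip in N (left out, the last holds). Time passes only in rows, so rows that do not move let the fingers close. It gives the time, the measured TCP pose, the force and the opening at its end, in the units of the state.
- manip.observe(): the state, without advancing time (a new reading comes with each control period).
- grab_frame(name): name is "scene" or "top" or "wrist"; returns (picture, depth): 480x640x3 uint8, red, green, blue; 480x640 float32, m along the optical axis (not along the pixel's ray), 0 where there is no reading.
- camera_info(name): a dict with "fx", "fy", "cx", "cy" (pixels), "origin" and "attitude" of the camera in the world. Camera axes: x right, y up, looking along -z (the intrinsics and any distortion apply to the point x, -y, -z); pixel columns grow to the right and rows downward; lengths in m; the calibration is good to about 2 mm. A picture is of the moment at which its call begins: read the wrist's pose just before it. camera_info takes no time and is no camera call; for the wrist camera it gives the pose at the moment of the call.
- workorder.close_job(): hands the job in, once; it reports no verdict.
Trained networks look in the newest picture that a camera, given by its name, has taken for a name from the list of things; names that differ only in an ending like _2 or _b are one class to them, and where a whole thing is asked for, a point or a joint stands for the part that bears it (a point fixed in the world has none). Each returns a list of dicts, best first, with "conf" (0 to 1); they miss things now and then, are a little off and sometimes report something else, mostly with a low value. They report only what shows in the picture. A call takes as long as a camera call.
- spotter.spot_in(thing, camera): "rect" ([left, top, width, height] in pixels, round what is visible of it).
- spotter.regions_of(thing, camera): "pixels" (480x640 bool, what is visible of it) and "rect" ([left, top, width, height] in pixels, round what is visible of it).
- spotter.place_of(thing, camera): "pixel" ([column, row] in pixels: a listed point, or the origin of a listed thing).
The state is a dict: "clock": time; "joint_positions": joint angles; "joint_velocities": joint speeds; "joint_torque": joint torques, N m; "tool_pos": TCP position; "ee_rot": TCP orientation; "wrist_force": force on the tool from outside, world axes, zero at the start; "moment": the same for the moment, N m; "width": finger opening in m.
Only numpy, scipy, OpenCV 4.12 (cv2) and the standard library are available. Lean on these libraries where they do the work, as an engineer would, in place of code of your own. Each camera call takes 0.05 s, during which the arm holds its last target. There are 200 camera calls.

## Task

Fasten the pump's round cover with its four quarter-turn T-handles so that it goes down evenly: in a first round turn every handle clockwise about half way (45 degrees), and when all four are there, in a second round turn every handle on to its stop, where its bar points at the middle of the cover. In both rounds work crosswise: after the first handle do the one diagonally opposite it, then the other two. Leave the things standing beside the pump where they are.

Things in the scene. Friction and masses are not known exactly. Their poses are not given: they have to be found in the camera images.
- housing: round ribbed aluminium pump housing, 172 mm across its foot, standing fixed on the worktop; origin at the centre of its underside, z up. Its rim is 107 mm high; the cover sits inside the rim. Its place on the worktop and its yaw vary.
- cover_top (a point): centre of the top face of the round steel cover (147 mm across, 12 mm thick, a 5 mm high boss of 34 mm diameter in its middle). With all fasteners open it stands 115 mm above the worktop, 8 mm proud of the rim; fully seated it is level at 107 mm, flush with the rim. The cover rests on springy pads and is held by the fasteners. Its z axis is the cover's normal.
- grip_a (a point): middle of the black T-bar of fastener a, on its turning axis. The T-bar is 60 mm long (the point's x axis), 14 mm thick (y) and 24 mm tall, its top 12 mm above this point, on a 13 mm thick steel neck; the cover lies 30 mm below this point. The four fasteners stand on a circle of 62 mm radius round the cover's centre, a, b, c, d clockwise seen from above, so a is diagonally opposite c. This point stands at 145 mm above the worktop when open, 137 mm when home.
- handle_a (a joint): turn of fastener a (rad), growing clockwise seen from above: 0 fully open, its bar tangential to the cover's edge; 1.57 at its stop, its bar pointing at the cover's centre. It drives the fastener and its part of the cover 5.1 mm down per rad (8 mm in all), needs about 0.15 N m and stays where it is left. Starts between 0 and 0.2.
- grip_b (a point): middle of the black T-bar of fastener b, on its turning axis. The T-bar is 60 mm long (the point's x axis), 14 mm thick (y) and 24 mm tall, its top 12 mm above this point, on a 13 mm thick steel neck; the cover lies 30 mm below this point. The four fasteners stand on a circle of 62 mm radius round the cover's centre, a, b, c, d clockwise seen from above, so b is diagonally opposite d. This point stands at 145 mm above the worktop when open, 137 mm when home.
- handle_b (a joint): turn of fastener b (rad), growing clockwise seen from above: 0 fully open, its bar tangential to the cover's edge; 1.57 at its stop, its bar pointing at the cover's centre. It drives the fastener and its part of the cover 5.1 mm down per rad (8 mm in all), needs about 0.15 N m and stays where it is left. Starts between 0 and 0.2.
- grip_c (a point): middle of the black T-bar of fastener c, on its turning axis. The T-bar is 60 mm long (the point's x axis), 14 mm thick (y) and 24 mm tall, its top 12 mm above this point, on a 13 mm thick steel neck; the cover lies 30 mm below this point. The four fasteners stand on a circle of 62 mm radius round the cover's centre, a, b, c, d clockwise seen from above, so c is diagonally opposite a. This point stands at 145 mm above the worktop when open, 137 mm when home.
- handle_c (a joint): turn of fastener c (rad), growing clockwise seen from above: 0 fully open, its bar tangential to the cover's edge; 1.57 at its stop, its bar pointing at the cover's centre. It drives the fastener and its part of the cover 5.1 mm down per rad (8 mm in all), needs about 0.15 N m and stays where it is left. Starts between 0 and 0.2.
- grip_d (a point): middle of the black T-bar of fastener d, on its turning axis. The T-bar is 60 mm long (the point's x axis), 14 mm thick (y) and 24 mm tall, its top 12 mm above this point, on a 13 mm thick steel neck; the cover lies 30 mm below this point. The four fasteners stand on a circle of 62 mm radius round the cover's centre, a, b, c, d clockwise seen from above, so d is diagonally opposite b. This point stands at 145 mm above the worktop when open, 137 mm when home.
- handle_d (a joint): turn of fastener d (rad), growing clockwise seen from above: 0 fully open, its bar tangential to the cover's edge; 1.57 at its stop, its bar pointing at the cover's centre. It drives the fastener and its part of the cover 5.1 mm down per rad (8 mm in all), needs about 0.15 N m and stays where it is left. Starts between 0 and 0.2.
- solder_spool: spool of solder, 55 mm across, 38 mm high, loose, standing about 0.13 m to the left of the housing's axis; a bystander. Origin at its underside.
- flux_tin: round tin, 47 mm across, 20 mm high, loose, standing about 0.13 m to the right of the housing's axis; a bystander. Origin at its underside.

How it is judged (in metres and radians):
On the way:
1. first round done: all four handles stand about half way (0.45 to 1.12 rad) (value of joint handle_a between 0.45 and 1.12 rad and value of joint handle_b between 0.45 and 1.12 rad and value of joint handle_c between 0.45 and 1.12 rad and value of joint handle_d between 0.45 and 1.12 rad), for 0.2 s.
At the end, for the whole second after the job is handed in: all four handles are within 0.15 rad of their stop (above 1.42 rad) and still, and the cover is seated: level within 0.012 rad and less than 2 mm above the rim (value of joint each of handle_a, handle_b, handle_c, handle_d above 1.42 rad and angle between cover_top's own z axis and vertical below 0.012 rad and z of cover_top in the frame of housing below 0.109 m and velocity of joint each of handle_a, handle_b, handle_c, handle_d below 0.05 rad/s); the robot touches nothing.
It fails at once if a handle is past 1.2 rad while another is still below 0.45 rad (one side pulled down alone) (value of joint any of handle_a, handle_b, handle_c, handle_d above 1.2 rad and value of joint any of handle_a, handle_b, handle_c, handle_d below 0.45 rad).
It fails at once if first round not crosswise: two neighbouring handles past 0.45 rad while the other two are below it ((value of joint each of handle_a, handle_b above 0.45 rad and value of joint each of handle_c, handle_d below 0.45 rad) or (value of joint each of handle_a, handle_d below 0.45 rad and value of joint each of handle_b, handle_c above 0.45 rad) or (value of joint each of handle_a, handle_b below 0.45 rad and value of joint each of handle_c, handle_d above 0.45 rad) or (value of joint each of handle_a, handle_d above 0.45 rad and value of joint each of handle_b, handle_c below 0.45 rad)).
It fails at once if second round not crosswise: two neighbouring handles past 1.3 rad while the other two are below it ((value of joint each of handle_a, handle_b above 1.3 rad and value of joint each of handle_c, handle_d below 1.3 rad) or (value of joint each of handle_a, handle_d below 1.3 rad and value of joint each of handle_b, handle_c above 1.3 rad) or (value of joint each of handle_a, handle_b below 1.3 rad and value of joint each of handle_c, handle_d above 1.3 rad) or (value of joint each of handle_a, handle_d above 1.3 rad and value of joint each of handle_b, handle_c below 1.3 rad)).
It fails at once if the spool or the tin beside the pump is moved more than 30 mm (distance of any of solder_spool, flux_tin from where it was at the start of the episode above 0.03 m).
It also fails if it takes over 72 s, if anything falls off the work surface, if the arm or the gripper's body presses on something with over 40 N, if the wrist force passes 120 N, or if a joint passes its speed limit or range.

## Working session

There is one attempt and no reset: what is moved stays moved. The work goes in short steps, Python scripts to look and compute and a shell command to move; the robot and the scene stay as the last step left them, time stands still between calls to the robot, and variables do not carry over. Pictures are saved under pics/ and viewed, on a budget of 10 in all, crops included, one or two more only if the job needs it, and the job is handed in when it is done.

```bash
ls; mkdir -p pics; cat > h.py <<'E'
import numpy as np,cv2
from cell import manip, grab_frame, camera_info, workorder, spotter
def world(cam,u,v,d):
    i=camera_info(cam); p=np.array([(u-i['cx'])/i['fx']*d,-(v-i['cy'])/i['fy']*d,-d])
    return np.array(i['origin'])+np.array(i['attitude'])@p
def ray(cam,u,v,z):
    i=camera_info(cam); o=np.array(i['origin']); r=np.array(i['attitude'])@np.array([(u-i['cx'])/i['fx'],-(v-i['cy'])/i['fy'],-1])
    return o+r*(z-o[2])/r[2]
E
python3 - <<'E'
from h import *
s=manip.observe(); print({k:np.round(v,3).tolist() for k,v in s.items()})
for c in ("top","scene"):
    im,d=grab_frame(c); cv2.imwrite(f'pics/{c}0.png',im[:,:,::-1]); print(c,camera_info(c))
    for t in ("cover_top","grip_a","housing","solder_spool","flux_tin"):
        z={"cover_top":.115,"grip_a":.145}.get(t,0)
        for r in spotter.place_of(t,c): print(t,round(r['conf'],2),np.round(r['pixel'],1),np.round(ray(c,*r['pixel'],z),4))
    for r in spotter.regions_of("grip_a",c):
        m=r['pixels']&(d>0); v,u=np.nonzero(m)
        P=np.array([world(c,a,b,d[b,a]) for a,b in zip(u,v)]); 
        print('reg',round(r['conf'],2),r['rect'],np.median(P,0).round(4),P.max(0).round(3))
E
```

```text
pics
{'clock': 0.0, 'joint_positions': [-81.894, 21.842, 74.386, 0.001, 83.858, -12.338], 'joint_velocities': [-0.016, -0.013, -0.017, -0.018, -0.074, 0.004], 'joint_torque': [0.002, -44.846, -23.127, -0.0, 0.005, -0.0], 'tool_pos': [0.192, -0.515, 0.231], 'ee_rot': [[0.937, 0.349, -0.0], [0.349, -0.937, 0.001], [0.0, -0.001, -1.0]], 'wrist_force': [0.898, 0.37, 0.007], 'moment': [-0.016, 0.03, 0.039], 'width': 0.085}
top {'fx': 452.4094409426349, 'fy': 452.4094409426349, 'cx': 323.60038317214844, 'cy': 235.29894627710118, 'origin': array([ 0.41831368, -0.23815672,  0.96086499]), 'attitude': array([[ 0.00523553,  0.99735125, -0.07254707],
       [-0.99993973,  0.00452137, -0.01000489],
       [-0.00965038,  0.07259507,  0.99731481]])}
cover_top 0.86 [321.  244.1] [ 0.4633 -0.2249  0.115 ]
grip_a 0.77 [338.1 208.9] [ 0.5258 -0.256   0.145 ]
grip_a 0.67 [290.  219.2] [ 0.5067 -0.1689  0.145 ]
grip_a 0.64 [344.  260.5] [ 0.4323 -0.2669  0.145 ]
grip_a 0.51 [298.1 270.4] [ 0.4141 -0.1844  0.145 ]
solder_spool 0.95 [261.4 257.8] [ 0.4397 -0.0966  0.    ]
flux_tin 0.62 [382.6 242.3] [ 0.4739 -0.3539  0.    ]
reg 0.85 [323.3, 198.5, 28.7, 24.3] [ 0.5207 -0.2538  0.1549] [ 0.548 -0.229  0.16 ]
reg 0.84 [286.0, 259.0, 28.2, 20.8] [ 0.4167 -0.1902  0.1545] [ 0.438 -0.167  0.159]
reg 0.63 [333.8, 247.1, 29.5, 23.1] [ 0.4366 -0.2737  0.1547] [ 0.462 -0.252  0.159]
reg 0.62 [278.7, 207.1, 23.4, 28.0] [ 0.4994 -0.1688  0.1546] [ 0.524 -0.15   0.16 ]Traceback (most recent call last):
  File "<stdin>", line 10, in <module>
  File "h.py", line 4, in world
    i=camera_info(cam); p=np.array([(u-i['cx'])/i['fx']*d,-(v-i['cy'])/i['fy']*d,-d])
ValueError: time passes only in moves, steps and waits
```

```bash
cat >> h.py <<'E'
def cloud(cam,d):
    i=camera_info(cam); v,u=np.mgrid[:480,:640]
    p=np.stack([(u-i['cx'])/i['fx']*d,-(v-i['cy'])/i['fy']*d,-d],-1)
    return np.array(i['origin'])+p@np.array(i['attitude']).T
def bars(cam,d,zmin=.148,zmax=.166,box=(.35,.6,-.36,-.08)):
    P=cloud(cam,d); m=(d>0)&(P[...,2]>zmin)&(P[...,2]<zmax)&(P[...,0]>box[0])&(P[...,0]<box[1])&(P[...,1]>box[2])&(P[...,1]<box[3])
    n,l,st,_=cv2.connectedComponentsWithStats(m.astype(np.uint8),connectivity=4); out=[]
    for k in range(1,n):
        if st[k,4]<60: continue
        Q=P[l==k]; (c,wh,a)=cv2.minAreaRect((Q[:,:2]*1000).astype(np.float32))
        if wh[0]<wh[1]: a+=90
        out.append((np.array(c)/1000,np.sort(wh),a%180,np.median(Q[:,2]),st[k,4]))
    return out
def show(B):
    C=np.mean([b[0] for b in B],0); print('centre',C.round(4))
    for b in B:
        r=b[0]-C; ph=np.degrees(np.arctan2(r[1],r[0]))
        # tangent = ph+90 ; clockwise turn reduces angle
        t=(ph+90-b[2]+45)%180-45
        print(b[0].round(4),'wh',b[1].round(1),'ang',round(b[2],1),'z',b[3].round(4),b[4],'R',np.linalg.norm(r).round(4),'phi',ph.round(1),'turn',t.round(1))
E
python3 - <<'E'
from h import *
im,d=grab_frame("top"); show(bars("top",d))
cv2.imwrite('pics/t1.png',cv2.resize(im[170:310,220:420,::-1],None,fx=4,fy=4,interpolation=cv2.INTER_CUBIC))
im,d=grab_frame("scene"); B=bars("scene",d); 
if B: show(B)
for t in ("cover_top","grip_a"):
    for r in spotter.place_of(t,"scene"): print(t,round(r['conf'],2),ray("scene",*r['pixel'],.115 if t[0]=='c' else .145).round(4))
E
```

```text
centre [ 0.4908 -0.2213]
[ 0.5761 -0.2202] wh [ 11.  279.2] ang 88.5 z 0.1575 351 R 0.0853 phi 0.8 turn 2.2
[ 0.5217 -0.2545] wh [14.4 59.7] ang 55.2 z 0.1548 251 R 0.0453 phi -47.0 turn -12.2
[ 0.5026 -0.1694] wh [14.3 59.5] ang 143.4 z 0.1549 254 R 0.0532 phi 77.2 turn 23.8
[ 0.4365 -0.274 ] wh [14.  58.7] ang 139.6 z 0.1547 255 R 0.0756 phi -135.8 turn -5.4
[ 0.4171 -0.1885] wh [13.9 58.2] ang 46.2 z 0.1544 253 R 0.0807 phi 156.0 turn 19.8
centre [ 0.4986 -0.2588]
[ 0.4873 -0.1613] wh [13.  28.2] ang 141.8 z 0.1558 115 R 0.0981 phi 96.6 turn 44.9
[ 0.5755 -0.3394] wh [ 6.  38.8] ang 86.7 z 0.1579 216 R 0.1114 phi -46.3 turn -43.0
[ 0.4331 -0.2756] wh [15.4 59.4] ang 135.2 z 0.1544 388 R 0.0677 phi -165.6 turn -30.8
cover_top 0.7 [ 0.4697 -0.2141  0.115 ]
grip_a 0.81 [ 0.4281 -0.2794  0.145 ]
grip_a 0.59 [ 0.4169 -0.1842  0.145 ]
grip_a 0.56 [ 0.5094 -0.1614  0.145 ]
grip_a 0.51 [ 0.5199 -0.255   0.145 ]
```

View pics/t1.png

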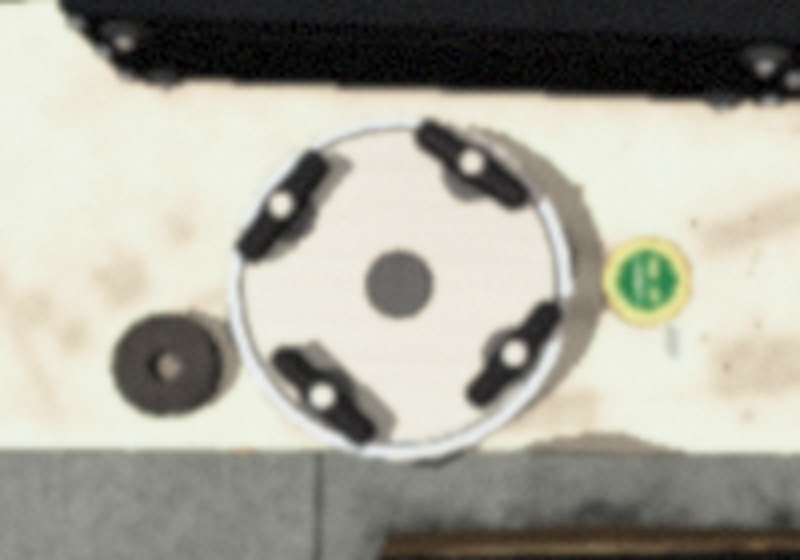

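```bash
cat >> h.py <<'E'
def plan(x,y,z,yaw):
    s=manip.observe(); R=np.array(s['ee_rot']); p=np.array(s['tool_pos'])
    t=R.T@(np.array([x,y,z])-p); cy=np.degrees(np.arctan2(R[1,0],R[0,0]))
    a=np.radians(yaw); Rt=np.array([[np.cos(a),np.sin(a),0],[np.sin(a),-np.cos(a),0],[0,0,-1.]])
    rv=np.degrees(cv2.Rodrigues(R.T@Rt)[0].ravel())
    print('clock',s['clock'],'tcp',p.round(4),'yaw',cy.round(2),'w',round(float(s['width']),4),'F',np.round(s['wrist_force'],1),'J6',np.round(s['joint_positions'][5],1))
    print('shift mm (tool now)',(t*1000).round(1),'turn',rv.round(2),'shift after turn',(Rt.T@(np.array([x,y,z])-p)*1000).round(1))
E
python3 - <<'E'
from h import *
im,d=grab_frame("top"); P=cloud("top",d)
for a,b in [(.15,.25),(.25,.35),(.35,.6)]:
    m=(d>0)&(P[...,2]>a)&(P[...,2]<b)&(P[...,0]>.25)&(P[...,0]<.8)&(P[...,1]<.1)&(P[...,1]>-.6); Q=P[m]; print(a,m.sum(), Q.min(0).round(3) if len(Q) else '', Q.max(0).round(3) if len(Q) else '')
m=(d>0)&(P[...,0]>.55)&(P[...,0]<.75)&(P[...,1]<-.15)&(P[...,1]>-.3)
for k in np.arange(.55,.74,.02):
    q=P[m&(P[...,0]>=k)&(P[...,0]<k+.02)]; print(round(k,2),np.percentile(q[:,2],[5,50,95]).round(3) if len(q) else '')
cv2.imwrite('pics/t2.png',im[:,:,::-1])
plan(.5217,-.2545,.23,55.2)
E
```

```text
0.15 34588 [ 0.25  -0.467  0.15 ] [0.8  0.1  0.25]
0.25 10158 [ 0.253 -0.384  0.25 ] [0.8  0.1  0.35]
0.35 4617 [ 0.25  -0.551  0.35 ] [0.792 0.1   0.6  ]
0.55 [-0.004 -0.001  0.002]
0.57 [-0.002  0.115  0.176]
0.59 [0.173 0.175 0.177]
0.61 [0.172 0.175 0.177]
0.63 [0.173 0.175 0.177]
0.65 [0.172 0.174 0.177]
0.67 [0.172 0.175 0.215]
0.69 [0.173 0.182 0.222]
0.71 [0.173 0.178 0.221]
0.73 [0.173 0.22  0.25 ]
clock 0.6 tcp [ 0.1921 -0.5153  0.2313] yaw 20.44 w 0.0855 F [-0.4  0.2 -0.5] J6 -12.3
shift mm (tool now) [ 400.  -129.3    1.3] turn [ -0.     0.   -34.76] shift after turn [402.3 121.8   1.3]
```

View pics/t2.png

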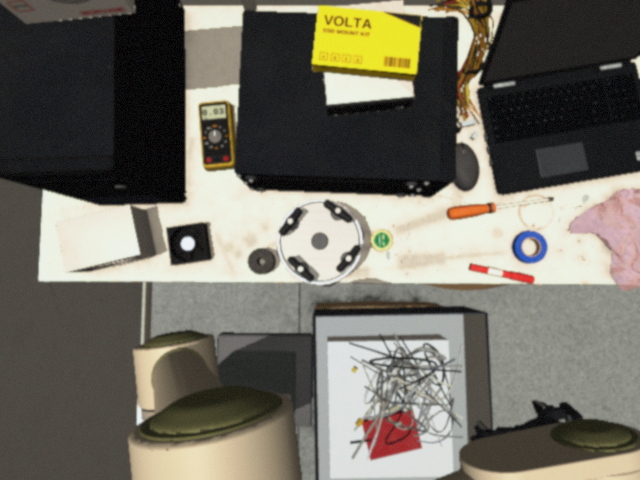

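```bash
python3 -m creep '[[0.057,-0.0185,0,0,0,0,45],[0.057,-0.0185,0,0,0,0,45],[0.057,-0.0185,0,0,0,0,45],[0.057,-0.0185,0,0,0,0,45],[0.057,-0.0185,0,0,0,0,45],[0.057,-0.0185,0,0,0,0,45],[0.058,-0.0185,0,0,0,0,45],[0,0,0,0,0,-10.6,45],[0,0,0,0,0,-10.6,45],[0,0,0,0,0,-10.6,45]]' 40
python3 - <<'E'
from h import *
im,d=grab_frame("wrist"); cv2.imwrite('pics/w1.png',im[:,:,::-1]); B=bars("wrist",d); show(B); plan(.5217,-.2545,.18,55.2)
E
```

```text
clock: 1.85
tool_pos: [0.5218, -0.2541, 0.2312]
ee_rot: [[0.607, 0.795, -0.0], [0.795, -0.607, 0.0], [-0.0, -0.0, -1.0]]
wrist_force: [-0.1, 0.9, 0.0]
width: 0.0386
centre [ 0.5067 -0.2386]
[ 0.5807 -0.1519] wh [ 0.2 18. ] ang 88.4 z 0.1575 81 R 0.114 phi 49.5 turn 51.1
[ 0.5783 -0.2471] wh [  0.2 152.6] ang 88.5 z 0.1574 550 R 0.0721 phi -6.8 turn -5.3
[ 0.5015 -0.1709] wh [14.2 59. ] ang 144.1 z 0.1544 2893 R 0.0679 phi 94.4 turn 40.3
[ 0.5215 -0.2551] wh [14. 59.] ang 55.4 z 0.1545 2314 R 0.0222 phi -48.2 turn -13.6
[ 0.4168 -0.1905] wh [13.6 59.2] ang 47.2 z 0.1537 2390 R 0.102 phi 151.9 turn 14.6
[ 0.576  -0.3387] wh [ 0.2 41.9] ang 88.5 z 0.1572 99 R 0.1217 phi -55.3 turn 126.2
[ 0.4217 -0.2622] wh [12.5 20.6] ang 144.4 z 0.1533 475 R 0.0882 phi -164.5 turn -38.9
[ 0.4571 -0.2923] wh [ 6.3 13. ] ang 41.9 z 0.1534 189 R 0.0731 phi -132.7 turn 95.4
clock 1.9 tcp [ 0.5217 -0.2542  0.2313] yaw 53.03 w 0.0386 F [-0.4 -0.2  0.1] J6 -0.7
shift mm (tool now) [-0.3  0.2 51.3] turn [-0.01 -0.   -2.17] shift after turn [-0.3  0.2 51.3]
```

View pics/w1.png

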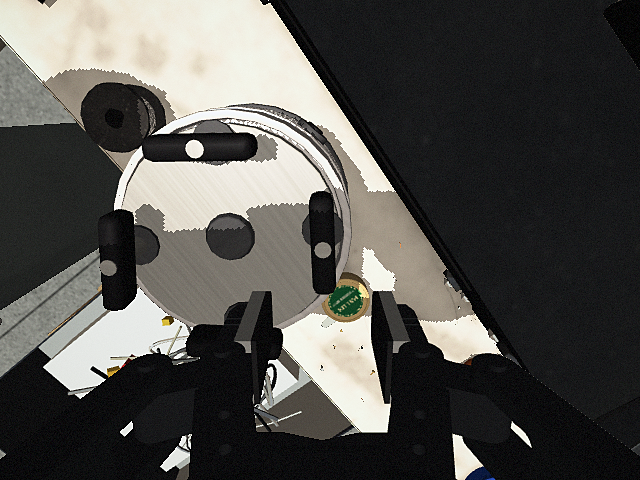

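```bash
python3 -m creep '[[-0.0005,0.0003,0,0,0,-2.3,45],[0,0,0.045,0,0,0,45],[0,0,0.038,0,0,0,45],[0,0,0.02,0,0,0,45],[0,0,0,0,0,0,45],[0,0,0,0,0,0,0],[0,0,0,0,0,0,0],[0,0,0,0,0,0,0],[0,0,0,0,0,0,0]]' 40
```

```text
clock: 3.02
tool_pos: [0.5219, -0.2551, 0.1296]
ee_rot: [[0.58, 0.814, 0.001], [0.814, -0.58, -0.001], [-0.0, 0.002, -1.0]]
wrist_force: [-2.2, 1.9, 6.1]
width: 0.0132
```

```bash
python3 -m creep '[[0,0,0.0007,0,0,8.5,0],[0,0,0.0007,0,0,8.5,0],[0,0,0.0007,0,0,8.5,0],[0,0,0.0007,0,0,8.5,0],[0,0,0.0007,0,0,8.5,0],[0,0,0,0,0,0,0],[0,0,0,0,0,0,0]]'
python3 - <<'E'
from h import *
plan(.5217,-.2545,.18,0)
E
python3 -m creep '[[0,0,0,0,0,0,45],[0,0,0,0,0,0,45],[0,0,0,0,0,0,45],[0,0,-0.04,0,0,0,45],[0,0,-0.03,0,0,0,45]]'
python3 - <<'E'
from h import *
im,d=grab_frame("wrist");show(bars("wrist",d,zmin=.145)); plan(.417,-.1895,.197,46.7)
im,d=grab_frame("top");show(bars("top",d,zmin=.145))
E
```

```text
clock: 3.9
tool_pos: [0.522, -0.2553, 0.1259]
ee_rot: [[0.978, 0.209, 0.002], [0.209, -0.978, -0.001], [0.001, 0.002, -1.0]]
wrist_force: [-1.0, 0.1, 5.6]
width: 0.0132
clock 3.9 tcp [ 0.522  -0.2553  0.1259] yaw 12.04 w 0.0132 F [-1.   0.1  5.6] J6 40.2
shift mm (tool now) [ -0.   -0.7 -54.1] turn [ 0.09 -0.09 12.04] shift after turn [ -0.3  -0.8 -54.1]
clock: 4.53
tool_pos: [0.5217, -0.2549, 0.1961]
ee_rot: [[0.978, 0.209, 0.0], [0.209, -0.978, -0.0], [0.0, 0.0, -1.0]]
wrist_force: [0.0, 0.5, -0.2]
width: 0.0386
centre [ 0.4896 -0.2026]
[ 0.5792 -0.1057] wh [ 4.5 11.4] ang 110.2 z 0.1558 273 R 0.132 phi 47.3 turn 27.0
[ 0.5231 -0.2566] wh [14.  59.2] ang 12.4 z 0.1548 3056 R 0.0635 phi -58.2 turn 19.4
[ 0.5036 -0.1718] wh [14.  59.6] ang 143.4 z 0.1579 3301 R 0.0339 phi 65.6 turn 12.2
[ 0.4383 -0.276 ] wh [14.1 59.1] ang 139.6 z 0.1565 2930 R 0.0895 phi -125.0 turn 5.4
[ 0.4039 -0.2031] wh [ 6.8 14.6] ang 176.6 z 0.1574 160 R 0.0857 phi -179.7 turn 93.8
clock 4.575 tcp [ 0.5228 -0.2557  0.2001] yaw 12.05 w 0.0385 F [-0.3 -0.9  3.1] J6 40.2
shift mm (tool now) [-89.7 -86.8   2.2] turn [  0.38  -0.16 -34.65] shift after turn [ -24.4 -122.4    3.1]
centre [ 0.5076 -0.1827]
[ 0.5794 -0.0984] wh [10.8 35.4] ang 87.6 z 0.1572 88 R 0.1107 phi 49.6 turn 52.0
[ 0.5084 -0.1737] wh [14.  34.4] ang 144.5 z 0.1553 137 R 0.009 phi 84.8 turn 30.3
[ 0.435  -0.2759] wh [ 9.7 58.9] ang 141.1 z 0.1548 165 R 0.1182 phi -127.9 turn 0.9
```

```bash
python3 -m creep '[[0,0,0,0,0,-8.65,45],[0,0,0,0,0,-8.65,45],[0,0,0,0,0,-8.65,45],[0,0,0,0,0,-8.65,45],[-0.0082,-0.0408,0,0,0,0,45],[-0.0082,-0.0408,0,0,0,0,45],[-0.0082,-0.0408,0,0,0,0,45],[0,0,0,0,0,0,45]]'
python3 - <<'E'
from h import *
im,d=grab_frame("wrist");show(bars("wrist",d,zmin=.145)); plan(.417,-.1895,.128,46.6)
E
```

```text
clock: 5.62
tool_pos: [0.4139, -0.1872, 0.1945]
ee_rot: [[0.686, 0.727, -0.001], [0.727, -0.686, 0.001], [-0.0, -0.002, -1.0]]
wrist_force: [-0.2, -0.3, -0.1]
width: 0.0381
centre [ 0.4935 -0.2184]
[ 0.5814 -0.1979] wh [ 2.9 29.6] ang 88.2 z 0.1504 1045 R 0.0903 phi 13.1 turn 15.0
[ 0.5026 -0.171 ] wh [14. 59.] ang 143.5 z 0.1547 4469 R 0.0482 phi 79.1 turn 25.6
[ 0.5222 -0.2558] wh [14.2 59.7] ang 12.3 z 0.151 3976 R 0.0472 phi -52.6 turn 25.1
[ 0.4182 -0.1901] wh [14.  58.9] ang 47.0 z 0.154 3188 R 0.0804 phi 159.4 turn 22.4
[ 0.4429 -0.2769] wh [12.5 49.3] ang 134.1 z 0.153 1863 R 0.0774 phi -130.8 turn 5.1
clock 5.675 tcp [ 0.4153 -0.1884  0.1947] yaw 46.64 w 0.0381 F [ 0.1 -1.3  0.2] J6 4.0
shift mm (tool now) [ 0.3  2.  66.7] turn [-0.01 -0.    0.04] shift after turn [ 0.3  2.  66.7]
```

```bash
python3 -m creep '[[0.0003,0.0012,0,0,0,0,45],[0,0,0.035,0,0,0,45],[0,0,0.031,0,0,0,45],[0,0,0,0,0,0,45]]'
python3 -m creep '[[0,0,0,0,0,0,0],[0,0,0,0,0,0,0],[0,0,0,0,0,0,0],[0,0,0,0,0,0,0]]'
```

```text
clock: 6.18
tool_pos: [0.4166, -0.1892, 0.1271]
ee_rot: [[0.687, 0.727, -0.003], [0.727, -0.687, 0.003], [-0.0, -0.005, -1.0]]
wrist_force: [0.0, -0.1, -0.1]
width: 0.0384
clock: 6.68
tool_pos: [0.4169, -0.1893, 0.1299]
ee_rot: [[0.686, 0.727, 0.001], [0.727, -0.686, -0.001], [0.0, 0.001, -1.0]]
wrist_force: [-3.6, 2.4, 6.4]
width: 0.0135
```

```bash
python3 -m creep '[[0,0,0.0007,0,0,8.5,0],[0,0,0.0007,0,0,8.5,0],[0,0,0.0007,0,0,8.5,0],[0,0,0.0007,0,0,8.5,0],[0,0,0,0,0,0,0],[0,0,0,0,0,0,0]]'
python3 -m creep '[[0,0,0,0,0,0,45],[0,0,0,0,0,0,45],[0,0,0,0,0,0,45],[0,0,-0.035,0,0,0,45],[0,0,-0.035,0,0,0,45],[0,0,0,0,0,0,45],[0,0,0,0,0,0,45]]'
python3 - <<'E'
from h import *
im,d=grab_frame("wrist");show(bars("wrist",d,zmin=.145)); plan(.4365,-.275,.197,139.6)
E
```

```text
clock: 7.42
tool_pos: [0.4168, -0.1893, 0.127]
ee_rot: [[0.976, 0.219, 0.001], [0.219, -0.976, -0.001], [0.0, 0.001, -1.0]]
wrist_force: [-3.2, 1.8, 4.4]
width: 0.0134
clock: 8.3
tool_pos: [0.4166, -0.1891, 0.1954]
ee_rot: [[0.976, 0.219, -0.001], [0.219, -0.976, 0.001], [-0.0, -0.001, -1.0]]
wrist_force: [0.8, 0.0, -0.6]
width: 0.0385
centre [ 0.4689 -0.2222]
[ 0.5207 -0.255 ] wh [14.2 59.9] ang 12.7 z 0.1504 4786 R 0.0613 phi -32.3 turn 45.0
[ 0.5016 -0.1702] wh [14.1 60.1] ang 143.4 z 0.1541 4703 R 0.0615 phi 57.9 turn 4.4
[ 0.4169 -0.1895] wh [14. 59.] ang 12.1 z 0.1505 3035 R 0.0614 phi 147.8 turn 45.7
[ 0.4363 -0.2743] wh [14.8 60.3] ang 138.7 z 0.1534 3811 R 0.0614 phi -122.0 turn 9.2
clock 8.35 tcp [ 0.4164 -0.1891  0.1951] yaw 12.64 w 0.0383 F [ 0.8  0.4 -0.1] J6 38.1
shift mm (tool now) [ 0.8 88.2 -2. ] turn [-1.1000e-01 -5.0000e-02 -1.2696e+02] shift after turn [-71.  -52.4  -1.9]
```

```bash
python3 -m creep '[[0.0005,0.044,0,0,0,0,45],[0.0005,0.044,0,0,0,0,45],[0,0,0,0,0,-10.55,45],[0,0,0,0,0,-10.55,45],[0,0,0,0,0,-10.55,45],[0,0,0,0,0,-10.55,45],[0,0,0,0,0,-10.55,45],[0,0,0,0,0,-10.55,45],[0,0,0,0,0,-10.55,45],[0,0,0,0,0,-10.55,45]]'
python3 -m creep '[[0,0,0,0,0,-10.55,45],[0,0,0,0,0,-10.55,45],[0,0,0,0,0,-10.55,45],[0,0,0,0,0,-10.55,45],[0,0,0,0,0,0,45],[0,0,0,0,0,0,45],[0,0,0,0,0,0,45]]'
python3 - <<'E'
from h import *
im,d=grab_frame("wrist");show(bars("wrist",d,zmin=.145)); plan(.4366,-.2746,.128,139.3)
E
```

```text
clock: 9.6
tool_pos: [0.4367, -0.2747, 0.1948]
ee_rot: [[-0.129, 0.992, -0.002], [0.992, 0.129, 0.002], [0.002, -0.001, -1.0]]
wrist_force: [-0.3, 0.4, 0.5]
width: 0.0384
clock: 10.48
tool_pos: [0.437, -0.2749, 0.1958]
ee_rot: [[-0.756, 0.654, -0.0], [0.654, 0.756, 0.0], [0.0, 0.0, -1.0]]
wrist_force: [0.7, 0.4, -0.4]
width: 0.0384
centre [ 0.5141 -0.2337]
[ 0.4161 -0.1896] wh [14.4 60.1] ang 12.6 z 0.1509 4202 R 0.1074 phi 155.8 turn 53.2
[ 0.5008 -0.1708] wh [14.4 59.7] ang 142.6 z 0.154 4338 R 0.0643 phi 102.0 turn 49.4
[ 0.4347 -0.2747] wh [13.6 58.5] ang 139.6 z 0.1542 3126 R 0.0893 phi -152.7 turn -22.3
[ 0.5117 -0.2555] wh [10.6 40.2] ang 11.6 z 0.1508 1058 R 0.022 phi -96.2 turn -17.9
[ 0.5799 -0.2009] wh [ 4.3 52.3] ang 87.9 z 0.1548 2927 R 0.0735 phi 26.5 turn 28.6
[ 0.5784 -0.2551] wh [2.8 5.1] ang 88.9 z 0.1572 155 R 0.0678 phi -18.4 turn -17.3
[ 0.5771 -0.2893] wh [ 3.4 17.6] ang 83.7 z 0.1578 732 R 0.084 phi -41.4 turn -35.1
clock 10.525 tcp [ 0.437  -0.275   0.1959] yaw 139.15 w 0.0384 F [-0.  -0.8  0.4] J6 -94.5
shift mm (tool now) [ 0.5 -0.  67.9] turn [ 0.   -0.01 -0.15] shift after turn [ 0.6  0.  67.9]
```

```bash
python3 -m creep '[[0,0,0.035,0,0,0,45],[0,0,0.033,0,0,0,45],[0,0,0,0,0,0,45],[0,0,0,0,0,0,0],[0,0,0,0,0,0,0],[0,0,0,0,0,0,0],[0,0,0,0,0,0,0]]'

```

```text
clock: 11.4
tool_pos: [0.4375, -0.2757, 0.1294]
ee_rot: [[-0.758, 0.653, 0.002], [0.653, 0.758, -0.002], [-0.003, -0.001, -1.0]]
wrist_force: [-2.4, -0.3, 7.7]
width: 0.0132
```

```bash
python3 -m creep '[[0,0,0.0008,0,0,9,0],[0,0,0.0008,0,0,9,0],[0,0,0.0008,0,0,9,0],[0,0,0.0008,0,0,9,0],[0,0,0,0,0,0,0],[0,0,0,0,0,0,0]]'
python3 -m creep '[[0,0,0,0,0,0,45],[0,0,0,0,0,0,45],[0,0,0,0,0,0,45],[0,0,-0.035,0,0,0,45],[0,0,-0.035,0,0,0,45],[0,0,0,0,0,0,45],[0,0,0,0,0,0,45]]'
python3 - <<'E'
from h import *
im,d=grab_frame("wrist");show(bars("wrist",d,zmin=.145)); plan(.5021,-.1700,.197,143.4)
E
```

```text
clock: 12.15
tool_pos: [0.4367, -0.2762, 0.1262]
ee_rot: [[-0.229, 0.974, 0.0], [0.974, 0.229, -0.003], [-0.003, -0.001, -1.0]]
wrist_force: [-7.5, -4.4, 6.9]
width: 0.0132
clock: 13.02
tool_pos: [0.4368, -0.2746, 0.1941]
ee_rot: [[-0.229, 0.973, -0.001], [0.973, 0.229, 0.001], [0.001, -0.001, -1.0]]
wrist_force: [-0.4, 0.9, -0.9]
width: 0.0384
centre [ 0.4899 -0.231 ]
[ 0.5007 -0.1704] wh [13.7 59.3] ang 143.6 z 0.1539 5360 R 0.0615 phi 79.9 turn 26.4
[ 0.416  -0.1895] wh [14.1 59.9] ang 12.6 z 0.1506 4572 R 0.0848 phi 150.7 turn 48.1
[ 0.4353 -0.2744] wh [14.  59.5] ang 103.8 z 0.1505 3065 R 0.0698 phi -141.6 turn 24.7
[ 0.5777 -0.2656] wh [  4.4 102.6] ang 89.0 z 0.155 5583 R 0.0943 phi -21.5 turn -20.5
[ 0.52   -0.2552] wh [14.1 58.9] ang 11.6 z 0.1505 3167 R 0.0386 phi -38.8 turn 39.6
clock 13.075 tcp [ 0.4367 -0.2746  0.1938] yaw 103.24 w 0.0384 F [ 0.2 -0.9  0. ] J6 -58.6
shift mm (tool now) [86.8 87.6 -3.1] turn [-2.000e-02 -1.200e-01 -4.016e+01] shift after turn [  9.9 123.   -3.2]
```

```bash
python3 -m creep '[[0,0,0,0,0,-10.05,45],[0,0,0,0,0,-10.05,45],[0,0,0,0,0,-10.05,45],[0,0,0,0,0,-10.05,45],[0.0033,0.041,0,0,0,0,45],[0.0033,0.041,0,0,0,0,45],[0.0033,0.041,0,0,0,0,45],[0,0,0,0,0,0,45],[0,0,0,0,0,0,45],[0,0,0,0,0,0,45]]'
python3 - <<'E'
from h import *
im,d=grab_frame("wrist");show(bars("wrist",d,zmin=.145)); plan(.5023,-.17,.128,143.4)
E
```

```text
clock: 14.32
tool_pos: [0.5019, -0.171, 0.1944]
ee_rot: [[-0.803, 0.597, -0.001], [0.597, 0.803, 0.0], [0.001, -0.0, -1.0]]
wrist_force: [-0.2, 0.1, 0.4]
width: 0.0385
centre [ 0.5077 -0.2099]
[ 0.4164 -0.1894] wh [14.7 59.6] ang 12.0 z 0.151 4049 R 0.0935 phi 167.4 turn 65.3
[ 0.5012 -0.1698] wh [14.  59.1] ang 143.1 z 0.1545 3208 R 0.0406 phi 99.1 turn 46.0
[ 0.4354 -0.2739] wh [14.5 59.5] ang 103.1 z 0.1509 3064 R 0.0965 phi -138.5 turn 28.4
[ 0.5783 -0.1149] wh [12.5 70. ] ang 88.2 z 0.156 4078 R 0.1184 phi 53.4 turn 55.2
[ 0.4964 -0.2587] wh [10.3 16.1] ang 69.4 z 0.1503 521 R 0.05 phi -103.0 turn 97.7
[ 0.5794 -0.215 ] wh [ 2.8 58.6] ang 87.8 z 0.1544 1910 R 0.0719 phi -4.1 turn -1.9
[ 0.5465 -0.2476] wh [ 6.5 10.3] ang 143.9 z 0.1503 143 R 0.0541 phi -44.2 turn 81.9
clock 14.375 tcp [ 0.5019 -0.171   0.1946] yaw 143.37 w 0.0388 F [ 0.2  0.  -0.2] J6 -85.0
shift mm (tool now) [ 0.3  1.  66.6] turn [-0.01 -0.03 -0.03] shift after turn [ 0.3  1.  66.6]
```

```bash
python3 -m creep '[[0.0003,0.0008,0,0,0,0,45],[0,0,0.035,0,0,0,45],[0,0,0.0315,0,0,0,45],[0,0,0,0,0,0,45],[0,0,0,0,0,0,0],[0,0,0,0,0,0,0],[0,0,0,0,0,0,0],[0,0,0,0,0,0,0]]'
python3 -m creep '[[0,0,0.0008,0,0,8.2,0],[0,0,0.0008,0,0,8.2,0],[0,0,0.0008,0,0,8.2,0],[0,0,0.0008,0,0,8.2,0],[0,0,0.0005,0,0,8.2,0],[0,0,0,0,0,0,0],[0,0,0,0,0,0,0]]'
python3 -m creep '[[0,0,0,0,0,0,45],[0,0,0,0,0,0,45],[0,0,0,0,0,0,45],[0,0,-0.035,0,0,0,45],[0,0,-0.035,0,0,0,45],[0,0,0,0,0,0,45],[0,0,0,0,0,0,45]]'
python3 - <<'E'
from h import *
im,d=grab_frame("wrist");show(bars("wrist",d,zmin=.145)); plan(.5021,-.1700,.125,102.6)
E
```

```text
clock: 15.38
tool_pos: [0.503, -0.1701, 0.1298]
ee_rot: [[-0.803, 0.596, 0.002], [0.596, 0.803, -0.002], [-0.003, -0.0, -1.0]]
wrist_force: [-2.5, -1.8, 6.0]
width: 0.0136
clock: 16.25
tool_pos: [0.5026, -0.1705, 0.1262]
ee_rot: [[-0.215, 0.977, 0.001], [0.977, 0.215, -0.003], [-0.003, 0.001, -1.0]]
wrist_force: [-5.1, -4.3, 8.7]
width: 0.0137
clock: 17.12
tool_pos: [0.5023, -0.1692, 0.1939]
ee_rot: [[-0.215, 0.977, -0.001], [0.977, 0.215, 0.001], [0.001, -0.001, -1.0]]
wrist_force: [-0.6, -0.8, -1.3]
width: 0.0381
centre [ 0.4922 -0.2106]
[ 0.5769 -0.1438] wh [ 12.1 128. ] ang 88.2 z 0.1566 6744 R 0.1078 phi 38.2 turn 40.0
[ 0.5015 -0.1697] wh [14.  59.2] ang 102.2 z 0.1505 3039 R 0.042 phi 77.2 turn 65.1
[ 0.4167 -0.1885] wh [13.7 59. ] ang 12.8 z 0.1505 3173 R 0.0787 phi 163.7 turn 60.9
[ 0.5207 -0.2546] wh [14.5 60. ] ang 11.3 z 0.1502 2521 R 0.0524 phi -57.1 turn 21.7
[ 0.4452 -0.2963] wh [ 6.2 15.8] ang 73.5 z 0.1496 168 R 0.0978 phi -118.7 turn 77.8
clock 17.175 tcp [ 0.5022 -0.1692  0.1936] yaw 102.45 w 0.0383 F [ 0.4 -0.1 -0.1] J6 -43.9
shift mm (tool now) [-0.9 -0.2 68.6] turn [-0.08 -0.08 -0.15] shift after turn [-0.8 -0.3 68.6]
```

```bash
python3 -m creep '[[0,0,0.035,0,0,0,45],[0,0,0.035,0,0,0,45],[0,0,0,0,0,0,45],[0,0,0,0,0,0,0],[0,0,0,0,0,0,0],[0,0,0,0,0,0,0],[0,0,0,0,0,0,0]]'
python3 -m creep '[[0,0,0.0008,0,0,9,0],[0,0,0.0008,0,0,9,0],[0,0,0.0008,0,0,9,0],[0,0,0.0008,0,0,9,0],[0,0,0.0008,0,0,9,0],[0,0,0,0,0,0,0],[0,0,0,0,0,0,0]]'
python3 -m creep '[[0,0,0,0,0,0,45],[0,0,0,0,0,0,45],[0,0,0,0,0,0,45],[0,0,-0.035,0,0,0,45],[0,0,-0.035,0,0,0,45],[0,0,0,0,0,0,45],[0,0,0,0,0,0,45]]'
python3 - <<'E'
from h import *
im,d=grab_frame("wrist");show(bars("wrist",d,zmin=.141)); plan(.4368,-.2748,.19,103.2)
cv2.imwrite('pics/w2.png',im[:,:,::-1])
E
```

```text
clock: 18.05
tool_pos: [0.5025, -0.1699, 0.1258]
ee_rot: [[-0.215, 0.977, 0.001], [0.977, 0.215, -0.001], [-0.002, 0.001, -1.0]]
wrist_force: [-5.5, -1.9, 7.0]
width: 0.0131
clock: 18.92
tool_pos: [0.5024, -0.1699, 0.122]
ee_rot: [[0.538, 0.843, 0.0], [0.843, -0.538, -0.002], [-0.001, 0.001, -1.0]]
wrist_force: [-6.3, -1.2, 9.0]
width: 0.0131
clock: 19.8
tool_pos: [0.5023, -0.1692, 0.1899]
ee_rot: [[0.538, 0.843, -0.001], [0.843, -0.538, 0.001], [0.0, -0.001, -1.0]]
wrist_force: [-0.7, 0.1, 0.2]
width: 0.0384
centre [ 0.513  -0.2163]
[ 0.5748 -0.1999] wh [ 11.3 236.2] ang 88.1 z 0.1539 7925 R 0.0639 phi 14.9 turn 16.8
[ 0.5019 -0.1697] wh [14.  59.3] ang 56.9 z 0.1467 3074 R 0.048 phi 103.4 turn -43.5
[ 0.54   -0.2476] wh [11.2 22. ] ang 173.1 z 0.1481 840 R 0.0413 phi -49.2 turn 47.7
[ 0.4354 -0.2482] wh [ 4.4 11.8] ang 133.4 z 0.1426 81 R 0.0839 phi -157.7 turn -21.1
clock 19.85 tcp [ 0.5022 -0.1692  0.1896] yaw 57.44 w 0.0382 F [-1.  -0.3  0.4] J6 1.1
shift mm (tool now) [-124.2    1.7   -0.4] turn [ -0.11  -0.05 -45.76] shift after turn [-87.9 -87.8  -0.4]
```

View pics/w2.png

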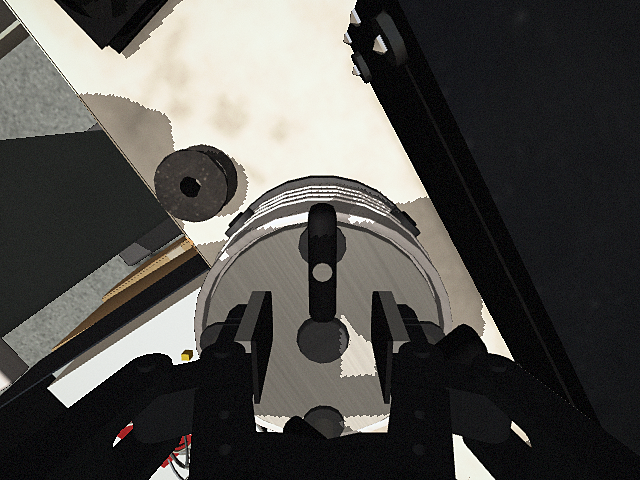

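```bash
python3 -m creep '[[-0.062,0.0008,-0.005,0,0,0,45],[-0.062,0.0008,0,0,0,0,45],[0,0,0,0,0,-9.2,45],[0,0,0,0,0,-9.2,45],[0,0,0,0,0,-9.2,45],[0,0,0,0,0,-9.2,45],[0,0,0,0,0,-9.2,45],[0,0,0,0,0,0,45],[0,0,0,0,0,0,45],[0,0,0,0,0,0,45]]'
python3 - <<'E'
from h import *
im,d=grab_frame("wrist");show(bars("wrist",d,zmin=.141)); plan(.4367,-.2752,.1252,103.4)
E
```

```text
clock: 21.1
tool_pos: [0.4372, -0.2748, 0.1954]
ee_rot: [[-0.231, 0.973, -0.0], [0.973, 0.231, 0.0], [0.0, -0.0, -1.0]]
wrist_force: [0.2, -0.7, -0.2]
width: 0.0382
centre [ 0.5043 -0.2502]
[ 0.5014 -0.1706] wh [14.9 59.6] ang 57.9 z 0.147 4480 R 0.0796 phi 92.1 turn 124.1
[ 0.4161 -0.1896] wh [14.2 59.9] ang 12.6 z 0.1508 4530 R 0.107 phi 145.5 turn 42.9
[ 0.5776 -0.2603] wh [  4.8 114.4] ang 88.1 z 0.1519 7455 R 0.074 phi -7.8 turn -5.9
[ 0.4355 -0.2742] wh [13.9 58.5] ang 102.9 z 0.151 3076 R 0.0729 phi -160.8 turn 6.3
[ 0.5199 -0.2551] wh [13.9 59.2] ang 12.8 z 0.1506 3479 R 0.0164 phi -17.2 turn 60.0
[ 0.5751 -0.3516] wh [2.4 5.5] ang 89.8 z 0.1462 100 R 0.1237 phi -55.0 turn 125.2
clock 21.15 tcp [ 0.4372 -0.2748  0.1955] yaw 103.37 w 0.038 F [ 0.1  0.7 -0. ] J6 -58.7
shift mm (tool now) [-0.3 -0.6 70.3] turn [-0.01 -0.02 -0.03] shift after turn [-0.3 -0.6 70.3]
```

```bash
python3 -m creep '[[-0.0003,-0.0006,0.035,0,0,0,45],[0,0,0.036,0,0,0,45],[0,0,0,0,0,0,45],[0,0,0,0,0,0,0],[0,0,0,0,0,0,0],[0,0,0,0,0,0,0],[0,0,0,0,0,0,0]]'
python3 -m creep '[[0,0,0.0008,0,0,9.1,0],[0,0,0.0008,0,0,9.1,0],[0,0,0.0008,0,0,9.1,0],[0,0,0.0008,0,0,9.1,0],[0,0,0.0008,0,0,9.1,0],[0,0,0,0,0,0,0],[0,0,0,0,0,0,0]]'
python3 -m creep '[[0,0,0,0,0,0,45],[0,0,0,0,0,0,45],[0,0,0,0,0,0,45],[0,0,-0.035,0,0,0,45],[0,0,-0.04,0,0,0,45],[0,0,0,0,0,0,45],[0,0,0,0,0,0,45]]'
python3 - <<'E'
from h import *
im,d=grab_frame("wrist");show(bars("wrist",d,zmin=.141)); plan(.5218,-.2550,.195,12.2)
E
```

```text
clock: 22.02
tool_pos: [0.4367, -0.276, 0.1262]
ee_rot: [[-0.232, 0.973, 0.001], [0.973, 0.232, -0.002], [-0.003, 0.0, -1.0]]
wrist_force: [-5.4, -2.1, 6.9]
width: 0.0136
clock: 22.9
tool_pos: [0.4357, -0.2759, 0.1222]
ee_rot: [[0.531, 0.847, -0.002], [0.847, -0.531, -0.002], [-0.003, -0.0, -1.0]]
wrist_force: [-11.2, -1.6, 11.1]
width: 0.0128
clock: 23.78
tool_pos: [0.4365, -0.2749, 0.1949]
ee_rot: [[0.531, 0.848, -0.001], [0.848, -0.531, 0.001], [0.0, -0.001, -1.0]]
wrist_force: [0.9, 0.4, 0.2]
width: 0.0385
centre [ 0.4884 -0.239 ]
[ 0.4921 -0.1849] wh [13.9 25.2] ang 58.3 z 0.1464 2015 R 0.0543 phi 86.0 turn 117.7
[ 0.5765 -0.2909] wh [  3.8 134.9] ang 88.1 z 0.1519 8767 R 0.1022 phi -30.5 turn -28.6
[ 0.4167 -0.1895] wh [14.5 58.8] ang 12.5 z 0.1504 4237 R 0.0871 phi 145.3 turn 42.9
[ 0.5208 -0.2554] wh [14.6 60. ] ang 12.0 z 0.1502 4331 R 0.0364 phi -26.8 turn 51.2
[ 0.4358 -0.2745] wh [14.  59.4] ang 57.5 z 0.1466 2947 R 0.0635 phi -146.0 turn 66.5
clock 23.825 tcp [ 0.4364 -0.2749  0.1945] yaw 57.95 w 0.0381 F [-0.4 -0.3  0.4] J6 -13.3
shift mm (tool now) [62.2 61.9 -0.6] turn [-1.200e-01  1.000e-02  4.575e+01] shift after turn [87.7 -1.4 -0.5]
```

P2 and P3 are home. Next is P1: shift, then turn +45.7.

```bash
python3 -m creep '[[0.031,0.031,0,0,0,0,45],[0.031,0.031,0,0,0,0,45],[0,0,0,0,0,9.15,45],[0,0,0,0,0,9.15,45],[0,0,0,0,0,9.15,45],[0,0,0,0,0,9.15,45],[0,0,0,0,0,9.15,45],[0,0,0,0,0,0,45],[0,0,0,0,0,0,45],[0,0,0,0,0,0,45]]'
python3 - <<'E'
from h import *
im,d=grab_frame("wrist");show(bars("wrist",d,zmin=.141)); plan(.5218,-.2552,.1252,12.2)
E
```

```text
clock: 25.08
tool_pos: [0.5221, -0.2556, 0.1954]
ee_rot: [[0.977, 0.213, -0.0], [0.213, -0.977, 0.0], [-0.0, -0.0, -1.0]]
wrist_force: [-0.4, 0.5, 0.7]
width: 0.0383
centre [ 0.4866 -0.2011]
[ 0.5772 -0.1047] wh [ 4.1 12.2] ang 120.8 z 0.1519 237 R 0.1323 phi 46.8 turn 16.0
[ 0.5219 -0.2557] wh [14.  59.1] ang 11.9 z 0.1507 3099 R 0.065 phi -57.1 turn 21.0
[ 0.5026 -0.1707] wh [14.  59.5] ang 57.0 z 0.1468 3234 R 0.0344 phi 62.3 turn 95.2
[ 0.437  -0.2746] wh [13.9 58. ] ang 58.0 z 0.1468 2207 R 0.0887 phi -124.0 turn 88.0
[ 0.3944 -0.1998] wh [ 5.4 13.2] ang 156.6 z 0.1493 161 R 0.0922 phi 179.2 turn 112.7
clock 25.125 tcp [ 0.5221 -0.2556  0.1955] yaw 12.27 w 0.0381 F [1.  0.3 0.5] J6 40.0
shift mm (tool now) [-0.2 -0.4 70.3] turn [-0.01  0.01  0.07] shift after turn [-0.2 -0.5 70.3]
```

```bash
python3 -m creep '[[-0.0002,-0.0003,0.035,0,0,0,45],[0,0,0.036,0,0,0,45],[0,0,0,0,0,0,45],[0,0,0,0,0,0,0],[0,0,0,0,0,0,0],[0,0,0,0,0,0,0],[0,0,0,0,0,0,0]]'
python3 -m creep '[[0,0,0.0008,0,0,9,0],[0,0,0.0008,0,0,9,0],[0,0,0.0008,0,0,9,0],[0,0,0.0008,0,0,9,0],[0,0,0.0008,0,0,9,0],[0,0,0,0,0,0,0],[0,0,0,0,0,0,0]]'
python3 -m creep '[[0,0,0,0,0,0,45],[0,0,0,0,0,0,45],[0,0,0,0,0,0,45],[0,0,-0.035,0,0,0,45],[0,0,-0.04,0,0,0,45],[0,0,0,0,0,0,45],[0,0,0,0,0,0,45]]'
python3 - <<'E'
from h import *
im,d=grab_frame("wrist");show(bars("wrist",d,zmin=.141)); plan(.4170,-.1892,.195,12.3)
E
```

```text
clock: 26.0
tool_pos: [0.5224, -0.2553, 0.1264]
ee_rot: [[0.977, 0.211, 0.002], [0.211, -0.977, -0.001], [0.002, 0.002, -1.0]]
wrist_force: [-0.4, 4.0, 6.9]
width: 0.013
clock: 26.88
tool_pos: [0.5222, -0.2559, 0.1225]
ee_rot: [[0.841, -0.541, 0.002], [-0.541, -0.841, -0.002], [0.003, 0.001, -1.0]]
wrist_force: [-2.0, 1.4, 6.8]
width: 0.0133
clock: 27.75
tool_pos: [0.5216, -0.2552, 0.1949]
ee_rot: [[0.841, -0.542, -0.001], [-0.542, -0.841, 0.001], [-0.001, -0.0, -1.0]]
wrist_force: [-0.2, -0.2, -0.3]
width: 0.0381
centre [ 0.4969 -0.2   ]
[ 0.5215 -0.256 ] wh [13.8 59. ] ang 147.8 z 0.1464 2934 R 0.0611 phi -66.3 turn 55.9
[ 0.5777 -0.1027] wh [ 6.5 17.2] ang 114.5 z 0.1522 490 R 0.1265 phi 50.3 turn 25.8
[ 0.4328 -0.2894] wh [ 4.5 18.3] ang 56.6 z 0.1438 263 R 0.11 phi -125.6 turn 87.8
[ 0.5145 -0.1619] wh [ 2.8 16.1] ang 58.9 z 0.1433 179 R 0.042 phi 65.2 turn 96.3
[ 0.4378 -0.1901] wh [ 9.7 22.8] ang 42.5 z 0.1446 321 R 0.0599 phi 170.4 turn 37.9
clock 27.8 tcp [ 0.5215 -0.2551  0.1945] yaw -32.81 w 0.0385 F [-0.3  0.9 -0.2] J6 85.1
shift mm (tool now) [-123.5    1.2   -0.2] turn [ -0.05   0.11 -45.11] shift after turn [-88.  -86.7  -0.5]
```

```bash
python3 -m creep '[[-0.0617,0.0006,0,0,0,0,45],[-0.0617,0.0006,0,0,0,0,45],[0,0,0,0,0,-9,45],[0,0,0,0,0,-9,45],[0,0,0,0,0,-9,45],[0,0,0,0,0,-9,45],[0,0,0,0,0,-9,45],[0,0,0,0,0,0,45],[0,0,0,0,0,0,45],[0,0,0,0,0,0,45]]'
python3 - <<'E'
from h import *
im,d=grab_frame("wrist");show(bars("wrist",d,zmin=.141)); plan(.4170,-.1892,.1252,12.3)
E
```

```text
clock: 29.05
tool_pos: [0.4174, -0.1895, 0.1954]
ee_rot: [[0.978, 0.21, -0.0], [0.21, -0.978, 0.0], [-0.0, -0.0, -1.0]]
wrist_force: [1.2, -0.6, -0.0]
width: 0.0384
centre [ 0.4688 -0.2224]
[ 0.5205 -0.2554] wh [14.8 59.1] ang 147.9 z 0.1469 4489 R 0.0613 phi -32.5 turn 89.6
[ 0.5016 -0.1703] wh [14. 60.] ang 57.6 z 0.147 4304 R 0.0616 phi 57.8 turn 90.1
[ 0.4169 -0.1894] wh [13.9 58.9] ang 12.6 z 0.1508 3088 R 0.0614 phi 147.6 turn 45.0
[ 0.4361 -0.2744] wh [14.  59.2] ang 57.8 z 0.147 2973 R 0.0615 phi -122.2 turn 90.0
clock 29.1 tcp [ 0.4175 -0.1895  0.1955] yaw 12.12 w 0.0386 F [-1.   1.2 -0.6] J6 38.6
shift mm (tool now) [-0.4 -0.4 70.3] turn [-0.01  0.01 -0.18] shift after turn [-0.4 -0.4 70.3]
```

```bash
python3 -m creep '[[-0.0004,-0.0003,0.035,0,0,0,45],[0,0,0.036,0,0,0,45],[0,0,0,0,0,0,45],[0,0,0,0,0,0,0],[0,0,0,0,0,0,0],[0,0,0,0,0,0,0],[0,0,0,0,0,0,0]]'
python3 -m creep '[[0,0,0.0008,0,0,9,0],[0,0,0.0008,0,0,9,0],[0,0,0.0008,0,0,9,0],[0,0,0.0008,0,0,9,0],[0,0,0.0008,0,0,9,0],[0,0,0,0,0,0,0],[0,0,0,0,0,0,0]]'
python3 -m creep '[[0,0,0,0,0,0,45],[0,0,0,0,0,0,45],[0,0,0,0,0,0,45],[0,0,-0.035,0,0,0,45],[0,0,-0.04,0,0,0,45],[0,0,-0.04,0,0,0,45],[-0.04,0,-0.02,0,0,0,45],[-0.04,0,0,0,0,0,45],[0,0,0,0,0,0,45],[0,0,0,0,0,0,45]]'
python3 - <<'E'
from h import *
for c in ("wrist","top"):
    im,d=grab_frame(c);B=bars(c,d,zmin=.141);print(c)
    B=[b for b in B if b[0][0]<.56 and b[1][1]>50]
    if B: show(B)
    P=cloud(c,d); m=(d>0)&(np.hypot(P[...,0]-.4695,P[...,1]+.222)<.04)&(np.hypot(P[...,0]-.4695,P[...,1]+.222)>.02)&(P[...,2]<.115)&(P[...,2]>.095)
    Q=P[m]; A=np.c_[Q[:,:2]-[.4695,-.222],np.ones(len(Q))]; print('cover plane',len(Q),np.linalg.lstsq(A,Q[:,2],rcond=None)[0].round(4))
    cv2.imwrite(f'pics/end_{c}.png',im[:,:,::-1])
    for t in("solder_spool","flux_tin"):
        for r in spotter.place_of(t,c)[:1]: print(t,ray(c,*r['pixel'],0).round(4))
plan(.4,-.2,.2,0)
E
```

```text
clock: 29.98
tool_pos: [0.4175, -0.1892, 0.126]
ee_rot: [[0.977, 0.211, 0.002], [0.211, -0.977, -0.001], [0.002, 0.001, -1.0]]
wrist_force: [-0.4, 4.3, 7.2]
width: 0.0138
clock: 30.85
tool_pos: [0.4173, -0.1897, 0.1221]
ee_rot: [[0.841, -0.542, 0.001], [-0.542, -0.841, -0.002], [0.002, 0.001, -1.0]]
wrist_force: [-2.5, 3.2, 8.3]
width: 0.0132
clock: 32.1
tool_pos: [0.3502, -0.1463, 0.2558]
ee_rot: [[0.84, -0.542, 0.001], [-0.542, -0.84, -0.0], [0.001, 0.0, -1.0]]
wrist_force: [-0.4, -0.9, -0.1]
width: 0.0387
wrist
centre [ 0.4164 -0.1898]
[ 0.4164 -0.1898] wh [14.  59.4] ang 147.7 z 0.1466 2426 R 0.0 phi 0.0 turn 122.3
cover plane 4397 [-0.0016  0.0002  0.1053]
solder_spool [ 0.4297 -0.1026  0.    ]
top
centre [ 0.4694 -0.2216]
[ 0.522  -0.2547] wh [14.  59.1] ang 147.4 z 0.1476 243 R 0.0621 phi -32.2 turn 90.4
[ 0.5024 -0.1692] wh [13.9 59.1] ang 57.9 z 0.1473 240 R 0.0619 phi 57.8 turn 89.9
[ 0.4363 -0.274 ] wh [14.1 59.3] ang 57.9 z 0.1474 249 R 0.062 phi -122.2 turn 89.9
[ 0.4169 -0.1884] wh [14.1 58.8] ang 147.8 z 0.1476 251 R 0.0621 phi 147.7 turn 89.9
cover plane 955 [ 0.0033 -0.0029  0.1063]
solder_spool [ 0.4424 -0.0957  0.    ]
flux_tin [ 0.4858 -0.3495  0.    ]
clock 32.4 tcp [ 0.3501 -0.1462  0.2554] yaw -32.81 w 0.0384 F [0.4 0.2 0.5] J6 82.1
shift mm (tool now) [71.1 18.2 55.3] turn [-2.000e-02  3.000e-02 -3.281e+01] shift after turn [49.9 53.8 55.4]
```

View pics/end_wrist.png

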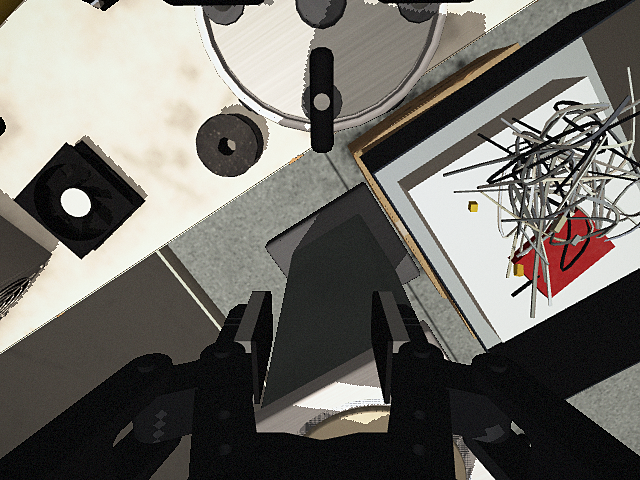

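```bash
python3 -c "
from h import *
print(workorder.close_job())"
```

```text
the job is handed in; nothing more can be done
None
```

The cover is fastened and the job was handed in at about 32 s of the 72 s allowed. No verdict came back, so what follows rests on my own measurements.

**Order:** In each round I did one handle, then the one diagonally opposite, then the other pair. The first round took all four to about 45° (44 to 46° measured). The second took each one on to its stop.

**Last checks:**
- **Handles:** the top camera showed turns of 90.4, 89.9, 89.9 and 89.9°. In the last wrist picture the fourth bar points at the cover's middle.
- **Cover:** it measured 105 to 106 mm high, with a tilt of 0.002 to 0.004 rad. That agrees with 107 mm within the camera's 2 mm.
- **Gripper:** it was open and clear, with no contact force. The highest wrist-force reading was about 16 N, but I read it only at the end of each move.

**Disagreements:**
- **Flux tin:** the network's top-camera position differed by about 13 mm from the start. I put this down to detector noise, because the arm stayed inside the cover's edge on that side. I did not check it further.
- **Spool:** the top camera agreed within 3 mm of the start. The wrist camera put it about 12 mm off, at the edge of its view.
- **Handle positions:** the wrist and top cameras differed by 1 to 2 mm, and the grips held anyway.

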